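# Click the loose deck board into the counter display stand

### The arm

A 6-joint arm with a two-finger parallel gripper is mounted at the origin on the work surface. World frame = base frame: x ahead of the robot, y to its left, z up, the work surface at z = 0. Lengths are in m, angles in rad, forces in N, time in s.
With the tool pointing down it reaches from about 0.35 to 0.775 m from the base axis. Payload 7.3 kg.
Tool frame: the origin (TCP) lies on the centre line of the jaws, within the pads' length; the fingertips stand 17 mm ahead of it and the grasp point (between the pads) lies 2 mm behind it (robot.tcp_to_tips is the distance from the TCP to the fingertips, in m); z points along the fingers, y is the line along which they close (so a half turn about z gives the same grasp; the last joint's range is limited). The gripper opens to 92 mm and grips with 3 to 60 N. Pads are 19 mm wide; open, the fingers measure 130 mm over their backs; the gripper's body (75 mm by 190 mm) begins 47 mm behind the grasp point.
Start: joints at [1.001, 0.342, 1.524, -0, 1.275, -0.146], TCP at [0.216, 0.479, 0.244] pointing down, gripper open.
Joint ranges: [-2.53, 2.53], [-0.77, 2.02], [0.04, 2.7], [-1, 4.14], [0.28, 2.66], [-3.11, 3.11]. Speed limits (rad/s): [2.57, 2.57, 3.14, 3.14, 3.14, 3.14].

### API

Orientations are given as [roll, pitch, yaw] about the fixed x, y, z axes, in that order (R = Rz(yaw) Ry(pitch) Rx(roll)).
In Python, from cell import robot gives the robot as it stands. The module is installed in compiled form; this text tells all that it offers.
- The arm moves only by the tool carry_out, never from a script. Its argument "commands" is a list of rows, each a list of 3 entries, a list of its own where there are three numbers: the shift along the tool's x, y, z in m, then the turn about the tool's z in rad, then the opening, from 0 (shut) to 1 (fully open). In form: [[[dx, dy, dz], yaw, claw], ...]. A call has 1 to 20 rows; each row shifts and turns the commanded pose from where the row before left it, along the tool's axes as they then stand; what a row does not reach is not made up. A row lasts 1/8 s, in which the tool goes at most 62.5 mm and 10.7 degrees, less where a joint would pass 70% of its speed; a pose out of reach is approached as far as the arm can. A call is refused whole if a number of a shift passes 0.0625 or a number of a turn 0.188, either way. A call with a gripper value outside its range is refused whole. The fingers move at their own pace and stop on an object; "newtons" is the grip in N (left out, the last holds). Time passes only in rows, so rows that do not move let the fingers close. It gives the time, the measured TCP pose, the force, the opening and the grip force at its end, in the units of the state.
- robot.observe(): the state, without advancing time (a new reading comes with each control period).
- robot.read_camera(name): name is "scene" or "side" or "wrist"; returns a dict with "pixels" (420x560x3 uint8, red, green, blue), "fx", "fy", "cx", "cy" (pixels), "k1" (the pictures are not rectified: a ray, as slopes to the right and down, at radius r is drawn at 1 + k1 r^2 times it, then the intrinsics apply), "view" (4x4, takes a point from world to camera coordinates); the wrist camera has in their place "T_tool_cam" (4x4, takes a point from camera to tool coordinates, whose origin is the TCP and whose axes are the flange's). Camera axes: x right, y up, looking along -z (the intrinsics and any distortion apply to the point x, -y, -z); pixel columns grow to the right and rows downward; lengths in m; the calibration is good to about 2 mm. A picture is of the moment at which its call begins: read the wrist's pose just before it. There is no depth.
- robot.hand_in(): hands the job in; it is judged then, once.
Trained networks look in a picture, given as the dict that the camera call returned (one of the last four; its "shot" number tells which), for a name from the list of things; names that differ only in an ending like _2 or _b are one class to them, and where a whole thing is asked for, a point or a joint stands for the part that bears it (a point fixed in the world has none). Each returns a list of dicts, best first, with "p" (0 to 1); they miss things now and then, are a little off and sometimes report something else, mostly with a low value. They report only what shows in the picture. A call takes as long as a camera call. They do not tell look-alikes from the thing itself.
- robot.find_in(picture, name): "at" ([column, row] in pixels, amid what is visible of it).
- robot.tip_of(picture, name): "at" ([column, row] in pixels: a listed point, or the origin of a listed thing).
The state is a dict: "time": time; "qpos": joint angles; "qvel": joint speeds; "joint_efforts": joint torques, N m; "tool_pos": TCP position; "tool_rot": TCP orientation; "contact_force": force on the tool from outside, world axes, zero at the start; "torque": the same for the moment, N m; "opening": finger opening in m; "grip_force": force on a finger pad.
Only numpy, scipy, OpenCV 4.12 (cv2) and the standard library are available. Lean on these libraries where they do the work, as an engineer would, in place of code of your own. Each camera call takes 0.05 s, during which the arm holds its last target. There are 200 camera calls.

### The job

Pick up the loose tongued deck board by its upright rail, angle its tongue down into the groove under the lip of the display stand's fixed deck, push it fully home, and lower it flat onto the stand's bearers so that the joint locks, its ends in line with the fixed deck's. Feel your way: never press or push the board hard against the stand, and leave the other things on the counter and the stand where they are. Let go of the board at the end.

Things in the scene. Friction and masses are not known exactly. Their poses are not given: they have to be found in the camera images.
- rail (a point): Centre of the upright rail on the loose plain-wood deck board, the place to grip: rail 12 mm thick (x), 130 long (y), 36 tall; its top is 18 mm above this point, the slab's top 18 below, the underside 36 below. Axes are the board's: -x to the tongued edge, y along the rail, z up. The slab is 90 (x) by 140 (y) by 18 mm, 0.2-0.4 kg, lying flat, tongue roughly towards the robot.
- tongue (a point): Middle of the lower edge of the tongue's tip: 60 mm to -x of the rail point and 32 mm below it, in board axes. Tongue 5 mm thick, 15 mm long, all along the -x face, 4 to 9 mm above the underside. The lip above the groove overhangs its back wall by 8 mm, its top 14 mm above the groove floor. It goes home only with the board tilted 14 to 21 degrees about y, free (+x) edge up.
- channel (a point): Inner edge of a channel in the board's underside, 39 mm to -x of the rail point, 36 mm below: 15 mm wide (to +x), 5.5 deep; a 6 mm heel is left outside it. It takes the edging's ridge (inner face 23 mm to +x of the groove's back wall, 8 thick, 90 long, top 1.2 above the groove floor). Lowered with the tongue within 1.5 mm of the back wall, the heel drops behind the ridge; otherwise it hangs up.
- board: The loose deck board as a whole; origin at the centre of the slab's underside, axes as at rail.
- stand: Plain-wood display stand, fixed to the counter, 160 (x) by 144 (y) mm, origin under its centre. The near (-x) half carries the fixed deck, 48 mm high, with a grooved edging strip in its front; the far half is open and takes the board. The edging sits firmly, but anywhere from 6 mm in (-x) to 6 mm out (+x) of its nominal place; this is not measured: feel for it.
- groove (a point): NOMINAL inner bottom corner of the edging's groove (foot of its back wall), mid-length, 33 mm above the counter; the real one is up to 6 mm to -x or +x of it, at this height. The tongue point comes there when home. Axes: x out of the groove, y along it, z up; the board enters towards -x. From the real corner the level floor runs 13.5 mm to +x; groove height 8.8 mm. All rigid.
- bearer (a point): Middle of the far bearer bar's top, 30 mm above the counter, 99.5 mm to +x of the nominal groove point; the board's underside rests on it and on a bar at 44 to 56 mm, so the tongue point ends 1 mm above the groove's floor. Keep the board's force on the stand below 25 N: about 6 N of push is enough. Ends in line means within 8 mm.
- eraser: Small white eraser, 43 by 18 by 12 mm, bystander on the counter. Leave it alone; origin under its centre.
- tape_roll: Roll of tape lying flat, 52 mm wide, 18 high, bystander. Leave it alone; origin under its centre.
- deck_eraser: Small white eraser, 43 by 18 by 12 mm, bystander lying on the rear of the stand's fixed deck. Leave it alone; origin under its centre.
- calculator: Desk calculator, 150 by 100 by 20 mm, bystander at the left. Leave it alone; origin under its centre.
- notebooks: Pile of three notebooks, 210 by 148 by 24 mm, bystander at the right. Leave it alone; origin under its centre.
Not all that is in view belongs to the job. What is shaped like the board but purple is not meant.

How it is judged:
On the way:
1. the board, held at a tilt, has brought its tongue tip to the groove (x of tongue in the frame of groove between -0.008 and 0.0085 m and z of tongue in the frame of groove between -0.003 and 0.004 m and angle between rail's own z axis and vertical above 0.17 rad), for 0.1 s.
At the end, for the whole second after the job is handed in: The board lies flat on the bearers (tilt under 0.03 rad), tongue locked in: its point -8 to 9 mm out from the nominal groove point, within 8 mm of it along the groove, -2 to 3 mm above it, parallel within 0.03 rad; at rest and released (x of tongue in the frame of groove between -0.008 and 0.009 m and y of tongue in the frame of groove between -0.008 and 0.008 m and z of tongue in the frame of groove between -0.002 and 0.003 m and angle between rail's own z axis and vertical below 0.03 rad and angle between the y axis of tongue and the y axis of groove, either way round below 0.03 rad and contact force between the fingers and board below 0.05 N and linear speed of board below 0.01 m/s); the robot touches nothing.
It fails at once if the board is pressed against the stand with more than 25 N (contact force between board and stand above 25 N).
It fails at once if a bystander is moved more than 20 mm (distance of any of eraser, tape_roll, deck_eraser, calculator, notebooks from where it was at the start of the episode above 0.02 m).
It also fails if it takes over 72 s, if anything falls off the work surface, if the arm or the gripper's body presses on something with over 40 N, if the wrist force passes 120 N, or if a joint passes its speed limit or range.

## Working session

There is one attempt and no reset: what is moved stays moved. The work goes in short steps, Python scripts to look and compute and a tool call to move; the robot and the scene stay as the last step left them, time stands still between calls to the robot, and variables do not carry over. Pictures are saved under pics/ and viewed, at most 10 in all, crops included, and the job is handed in when it is done.

Besides the shell and the picture viewer there is one more tool, called after "Request:" as name(argument=value, ...), one argument or row to a line, values as JSON. carry_out: Moves the arm, as the interface text tells. Its arguments: {"type":"object","properties":{"commands":{"type":"array"},"newtons":{"type":"number"}},"required":["commands"]}

```bash
mkdir -p pics; cat > h.py <<'E'
import numpy as np, cv2
from cell import robot
from scipy.spatial.transform import Rotation as R
def cam(name):
    st=robot.observe(); p=robot.read_camera(name)
    if name=="wrist":
        T=np.eye(4); T[:3,:3]=R.from_euler('xyz',st['tool_rot']).as_matrix(); T[:3,3]=st['tool_pos']
        p['c2w']=T@p['T_tool_cam']
    else: p['c2w']=np.linalg.inv(p['view'])
    return p
def K(p): return np.array([[p['fx'],0,p['cx']],[0,p['fy'],p['cy']],[0,0,1.]])
def ray(p,uv):
    # r at undistorted: fixed-point
    xd=np.array([(uv[0]-p['cx'])/p['fx'],(uv[1]-p['cy'])/p['fy']]); x=xd.copy()
    for _ in range(30): x=xd/(1+p['k1']*(x@x))
    d=p['c2w'][:3,:3]@np.array([x[0],-x[1],-1]); return p['c2w'][:3,3],d
def atz(p,uv,z):
    o,d=ray(p,uv); return o+d*(z-o[2])/d[2]
def proj(p,X):
    c=(np.linalg.inv(p['c2w'])@np.r_[X,1])[:3]; x=np.array([c[0],-c[1]])/-c[2]; x=x*(1+p['k1']*(x@x))
    return np.array([p['fx']*x[0]+p['cx'],p['fy']*x[1]+p['cy']])
def tri(obs):
    A=np.zeros((3,3));b=np.zeros(3)
    for p,uv in obs:
        o,d=ray(p,uv); d=d/np.linalg.norm(d); M=np.eye(3)-np.outer(d,d); A+=M;b+=M@o
    return np.linalg.solve(A,b)
def save(p,n): cv2.imwrite('pics/'+n,p['pixels'][:,:,::-1])
E
python3 - <<'E'
from h import *
np.set_printoptions(precision=3,suppress=True)
s=robot.observe(); print(s['tool_pos'],s['tool_rot'],s['contact_force'],s['time'])
Z=dict(rail=.036,tongue=.004,channel=0,board=0,stand=0,groove=.033,bearer=.03)
P=[]
for n in ("scene","side","wrist"):
    p=cam(n); P.append(p); 
    for k,z in Z.items():
        for r in robot.tip_of(p,k)[:3]: print(n,k,np.array(r['at']),round(r['p'],2),atz(p,r['at'],z)[:2])
im=np.hstack([P[0]['pixels'],P[1]['pixels']])[:,:,::-1]
save(P[0],'scene.png');save(P[1],'side.png')
E
```

```text
[0.216 0.478 0.243] [-3.14  -0.     2.718] [ 0.291 -0.346 -0.9  ] 0.0
scene rail [172.9 206.3] 0.88 [ 0.347 -0.214]
scene rail [ 83.4 209.1] 0.84 [ 0.283 -0.435]
scene rail [315.4 178.8] 0.69 [0.342 0.194]
scene tongue [171.9 255. ] 0.75 [ 0.499 -0.243]
scene tongue [295.3 185.4] 0.65 [0.309 0.146]
scene tongue [112.1 215.2] 0.64 [ 0.287 -0.37 ]
scene channel [171.9 262.3] 0.96 [ 0.52  -0.246]
scene channel [101.9 220.6] 0.88 [ 0.297 -0.398]
scene channel [303.3 186.7] 0.84 [0.317 0.169]
scene board [175.  219.5] 0.85 [ 0.356 -0.214]
scene board [ 87.5 221.1] 0.85 [ 0.287 -0.434]
scene board [189.6 273. ] 0.8 [ 0.568 -0.214]
scene stand [343.8 227.8] 0.86 [0.535 0.188]
scene stand [284.7 260.6] 0.24 [ 0.6 -0. ]
scene groove [342.7 212.5] 0.68 [0.514 0.192]
scene bearer [360.9 236.6] 0.83 [0.613 0.188]
side rail [276.9 376.2] 0.74 [ 0.288 -0.44 ]
side rail [355.  263.9] 0.67 [ 0.556 -0.215]
side rail [268.4 282.4] 0.64 [ 0.35  -0.203]
side tongue [247.9 309.4] 0.89 [ 0.291 -0.236]
side tongue [342.6 289.5] 0.84 [ 0.51  -0.251]
side tongue [212.9 206.6] 0.83 [0.306 0.169]
side channel [349.6 284.7] 0.89 [ 0.533 -0.24 ]
side channel [215.1 206.4] 0.82 [0.313 0.173]
side channel [264.7 372.3] 0.8 [ 0.277 -0.4  ]
side board [222.7 198.6] 0.98 [0.342 0.204]
side board [356.8 273.9] 0.85 [ 0.565 -0.213]
side board [277.1 387. ] 0.75 [ 0.288 -0.439]
side stand [289.5 188.1] 0.96 [0.543 0.188]
side groove [281.2 181.1] 0.86 [0.515 0.184]
```

View pics/scene.png

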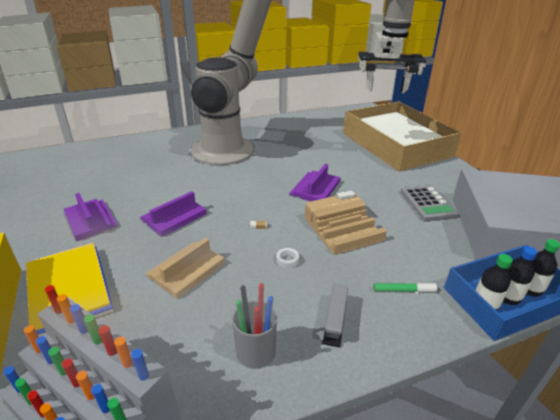

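View pics/side.png

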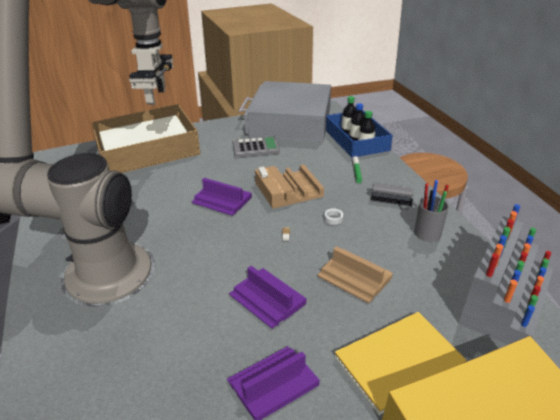

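Candidates: purple look-alikes at scene (175,213), (90,216) and (316,185), and the plain-wood board at scene (187,268) / side (355,274). By the description I choose the plain-wood one, at about (0.56, -0.214) with yaw about 0.45. The stand is at scene (345,222). I'll move above the board and check it with the wrist camera.

Request:
carry_out(
  commands=[
    [[-0.046, -0.0376, 0], 0, 1],
    [[-0.046, -0.0376, 0], 0, 1],
    [[-0.046, -0.0376, 0], 0, 1],
    [[-0.046, -0.0376, 0], 0, 1],
    [[-0.046, -0.0376, 0], 0, 1],
    [[-0.046, -0.0376, 0], 0, 1],
    [[-0.046, -0.0376, 0], 0, 1],
    [[-0.046, -0.0376, 0], 0, 1],
    [[-0.046, -0.0376, 0], 0, 1],
    [[-0.046, -0.0376, 0], 0, 1],
    [[-0.046, -0.0376, 0], 0, 1],
    [[-0.046, -0.0376, 0], 0, 1],
    [[-0.046, -0.0376, 0], 0, 1],
    [[0, 0, 0], 0.172, 1],
    [[0, 0, 0], 0.172, 1],
    [[0, 0, 0], 0.172, 1],
    [[0, 0, 0], 0.172, 1],
  ],
)

```text
time: 3.32
tool_pos: [0.56, -0.213, 0.2436]
tool_rot: [3.142, -0.0, 2.024]
contact_force: [0.2, 0.5, 0.1]
opening: 0.0914
grip_force: 0.0
```

```bash
python3 - <<'E'
from h import *
np.set_printoptions(precision=3,suppress=True)
s=robot.observe(); print(s['tool_pos'],s['tool_rot'],s['qpos'],s['time'],s['contact_force'])
Z=dict(rail=.036,tongue=.004,channel=0,board=0)
p=cam("wrist"); print(p['T_tool_cam'],p['k1'],p['fx']); save(p,'w1.png')
for k,z in Z.items():
    for r in robot.tip_of(p,k)[:2]: print(k,np.array(r['at']),round(r['p'],2),atz(p,r['at'],z)[:2])
E
```

```text
[ 0.56  -0.213  0.244] [ 3.142 -0.     2.024] [-0.491  0.48   1.309  0.     1.354 -0.945] 3.325 [0.228 0.464 0.123]
[[-0.001  0.964  0.266  0.072]
 [ 1.     0.001 -0.001 -0.   ]
 [-0.001  0.266 -0.964 -0.14 ]
 [ 0.     0.     0.     1.   ]] 0.017210752330055732 352.89285673305227
rail [68.  89.6] 0.81 [ 0.344 -0.215]
rail [271.7 188.1] 0.71 [ 0.554 -0.216]
tongue [222.7 189.6] 0.95 [ 0.509 -0.247]
tongue [29.3 89.4] 0.89 [ 0.293 -0.238]
channel [54.4 91. ] 0.87 [ 0.313 -0.229]
board [90.1 91.7] 0.71 [ 0.346 -0.214]
board [274.9 187.4] 0.63 [ 0.56  -0.221]
```

View pics/w1.png

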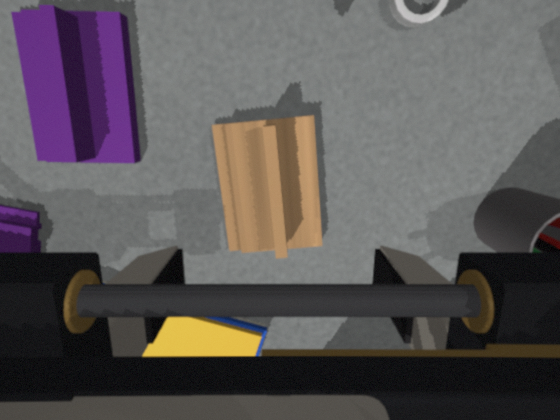

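The crop shows the plain-wood board in the middle: tongue edge on the left (~(225,190)), rail top running from (270,126) to (281,256). The purple look-alikes are at upper left.

```bash
python3 - <<'E'
from h import *
np.set_printoptions(precision=4,suppress=True)
p=cam("wrist")
a,b=atz(p,(270.5,126),.054),atz(p,(281,256.5),.054); print('rail top ends',a,b,np.linalg.norm(a-b),(a+b)/2, np.arctan2(*(a-b)[[1,0]])-np.pi/2)
a,b=atz(p,(314.5,117),.018),atz(p,(321,246),.018); print('far edge',a,b,np.linalg.norm(a-b),(a+b)/2,np.arctan2(*(a-b)[[1,0]])-np.pi/2)
W=[cam("scene"),cam("side")]
for k in ('rail','tongue'):
    obs=[]
    for q,guess in zip(W,[(187,265),(355,270)]):
        r=[x for x in robot.tip_of(q,k) if np.hypot(*(np.array(x['at'])-guess))<30]
        if r: obs.append((q,r[0]['at']))
    r=[x for x in robot.tip_of(p,k) if np.hypot(*(np.array(x['at'])-(270,188)))<70]
    if r: obs.append((p,r[0]['at']))
    print(k,len(obs),tri(obs))
for k,z in dict(stand=0,groove=.033,bearer=.03,deck_eraser=.048).items():
    obs=[]
    for q in W:
        r=robot.tip_of(q,k)
        if r: obs.append((q,r[0]['at'])); print(k,r[0]['p'],atz(q,r[0]['at'],z)[:2])
E
```

```text
rail top ends [ 0.5266 -0.1616  0.054 ] [ 0.5922 -0.2716  0.054 ] 0.12801100378060437 [ 0.5594 -0.2166  0.054 ] 0.5381572407343849
far edge [ 0.562  -0.1356  0.018 ] [ 0.6332 -0.2541  0.018 ] 0.13824270376212955 [ 0.5976 -0.1948  0.018 ] 0.5410093097121056
rail 3 [ 0.5596 -0.2188  0.036 ]
tongue 3 [ 0.507  -0.2473  0.011 ]
stand 0.66 [0.5352 0.1839]
stand 0.88 [0.5409 0.1819]
groove 0.63 [0.5078 0.1937]
groove 0.69 [0.512  0.1896]
bearer 0.81 [0.6121 0.1947]
bearer 0.71 [ 0.501  -0.2701]
deck_eraser 0.69 [ 0.5724 -0.455 ]
deck_eraser 0.45 [0.475  0.2287]
```

Before grasping I'll check what the tool does at the edge of its reach. The commands have no tilt axis, and the job needs one.

Request:
carry_out(
  commands=[
    [[-0.042, 0.04, 0], 0, 1],
    [[-0.042, 0.04, 0], 0, 1],
    [[-0.042, 0.04, 0], 0, 1],
    [[-0.042, 0.04, 0], 0, 1],
    [[-0.042, 0.04, 0], 0, 1],
    [[0, 0, 0], 0, 1],
  ],
)

```text
time: 5.18
tool_pos: [0.7825, -0.2952, 0.2282]
tool_rot: [3.135, 0.005, 2.03]
contact_force: [0.4, -0.2, -0.9]
opening: 0.0918
grip_force: 0.0
```

```bash
python3 - <<'E'
from h import *
s=robot.observe(); print(s['tool_pos'],s['tool_rot'],np.round(s['qpos'],3),s['time'],s['contact_force'])
E
```

```text
[ 0.78248743 -0.29518698  0.22824048] [3.13492291 0.00545066 2.0297932 ] [-0.453  1.138  0.062  0.002  1.933 -0.911] 5.175 [ 0.41831451 -0.21468759 -0.91307308]
```

Request:
carry_out(
  commands=[
    [[-0.042, 0.04, 0], 0, 1],
    [[-0.042, 0.04, 0], 0, 1],
    [[-0.042, 0.04, 0], 0, 1],
    [[-0.042, 0.04, 0], 0, 1],
  ],
)

```text
time: 5.68
tool_pos: [0.8399, -0.3147, 0.2]
tool_rot: [3.025, 0.125, 2.023]
contact_force: [-0.9, -0.9, 0.3]
opening: 0.0917
grip_force: 0.0
```

```bash
python3 - <<'E'
from h import *
s=robot.observe(); print(s['tool_pos'],s['tool_rot'],np.round(s['qpos'],3),s['time'],s['contact_force'])
print([n for n in dir(robot) if n[0]!='_'])
E
```

```text
[ 0.83994576 -0.31469654  0.20000412] [3.02455296 0.12450484 2.02251587] [-0.449  1.186  0.041  0.015  1.744 -0.904] 5.675 [-0.8955381  -0.85585012  0.32720543]
['IKError', 'find_in', 'hand_in', 'observe', 'read_camera', 'tcp_to_tips', 'tip_of']
```

Past the reach limit the tool tilts outward (~10°), which is the direction the board needs. Next: does the tilt stay when I come back?

Request:
carry_out(
  commands=[
    [[0.042, -0.04, 0], 0, 1],
    [[0.042, -0.04, 0], 0, 1],
    [[0.042, -0.04, 0], 0, 1],
    [[0.0, 0.0, 0], 0, 1],
  ],
)

```text
time: 6.18
tool_pos: [0.7372, -0.2778, 0.179]
tool_rot: [3.035, 0.11, 2.024]
contact_force: [0.9, -0.5, 0.5]
opening: 0.0917
grip_force: 0.0
```

```bash
python3 - <<'E'
from h import *
s=robot.observe(); print(s['tool_pos'],s['tool_rot'],np.round(s['qpos'],3),s['time'],s['contact_force'])
E
```

```text
[ 0.73724717 -0.27780592  0.17895837] [3.03542687 0.1102411  2.02415715] [-0.464  0.812  0.886  0.018  1.291 -0.927] 6.175 [ 0.8566197  -0.48628619  0.54184798]
```

The tilt stays: each command starts from the pose actually reached. So the plan is to tilt at the reach limit and work with the tilted tool. Now a look at the stand from close by.

```bash
cat >> h.py <<'E'
def Rt(): return R.from_euler('xyz',robot.observe()['tool_rot']).as_matrix()
def plan(target,bearing=None,vmax=.055):
    """tool-frame shift to world target (translate first), then turn so tool y has the bearing"""
    s=robot.observe(); M=Rt(); d=M.T@(np.array(target)-np.array(s['tool_pos'])); n=max(1,int(np.ceil(np.linalg.norm(d)/vmax)))
    print('tilt vec',np.round(M[:2,2],4),'y bearing %.4f'%np.arctan2(M[1,1],M[0,1]),'pos',np.round(s['tool_pos'],4),'t',s['time'],'F',np.round(s['contact_force'],1))
    print('shift',np.round(d,4),'rows',n,'each',np.round(d/n,4))
    if bearing is not None:
        f=lambda a:np.arctan2(*(M@R.from_euler('z',a).as_matrix())[[1,0],1])
        a=min(np.linspace(-1.6,1.6,6401),key=lambda a:abs((f(a)-bearing+np.pi)%(2*np.pi)-np.pi)); m=max(1,int(np.ceil(abs(a)/.18))); print('turn %.4f rows %d each %.4f'%(a,m,a/m))
E
python3 -c "
from h import *
plan((.55,.18,.26),0)"
```

```text
tilt vec [ 0.1432 -0.0519] y bearing 0.4651 pos [ 0.7372 -0.2778  0.179 ] t 6.175 F [ 0.9 -0.5  0.5]
shift [ 0.4817  0.0463 -0.1307] rows 10 each [ 0.0482  0.0046 -0.0131]
turn 0.4630 rows 3 each 0.1543
```

Request:
carry_out(
  commands=[
    [[0.0482, 0.0046, -0.0131], 0, 1],
    [[0.0482, 0.0046, -0.0131], 0, 1],
    [[0.0482, 0.0046, -0.0131], 0, 1],
    [[0.0482, 0.0046, -0.0131], 0, 1],
    [[0.0482, 0.0046, -0.0131], 0, 1],
    [[0.0482, 0.0046, -0.0131], 0, 1],
    [[0.0482, 0.0046, -0.0131], 0, 1],
    [[0.0482, 0.0046, -0.0131], 0, 1],
    [[0.0482, 0.0046, -0.0131], 0, 1],
    [[0.0482, 0.0046, -0.0131], 0, 1],
    [[0, 0, 0], 0.154, 1],
    [[0, 0, 0], 0.154, 1],
    [[0, 0, 0], 0.154, 1],
    [[0, 0, 0], 0, 1],
  ],
)

```text
time: 7.92
tool_pos: [0.5572, 0.177, 0.2605]
tool_rot: [2.98, 0.056, 1.565]
contact_force: [0.2, -0.6, 0.4]
opening: 0.0921
grip_force: 0.0
```

```bash
python3 - <<'E'
from h import *
np.set_printoptions(precision=4,suppress=True)
plan((.56,-.217,.12),.54)
p=cam("wrist"); save(p,'w2.png')
import pickle; pickle.dump({k:p[k] for k in('pixels','fx','fy','cx','cy','k1','c2w')},open('w2.pkl','wb'))
for k,z in dict(stand=0,groove=.033,bearer=.03,deck_eraser=.048).items():
    for r in robot.tip_of(p,k)[:2]: print(k,np.array(r['at']),round(r['p'],2),atz(p,r['at'],z)[:2])
E
```

```text
tilt vec [ 0.1606 -0.0567] y bearing 0.0031 pos [0.5572 0.177  0.2605] t 7.925 F [ 0.2 -0.6  0.4]
shift [-0.3855 -0.021   0.1612] rows 8 each [-0.0482 -0.0026  0.0202]
turn -0.5345 rows 3 each -0.1782
stand [225.7 161.7] 0.89 [0.5401 0.1825]
groove [197.  167.2] 0.95 [0.5107 0.1838]
bearer [292.1 162.5] 0.67 [0.6095 0.1853]
deck_eraser [147.4 132.5] 0.96 [0.4695 0.2204]
```

View pics/w2.png

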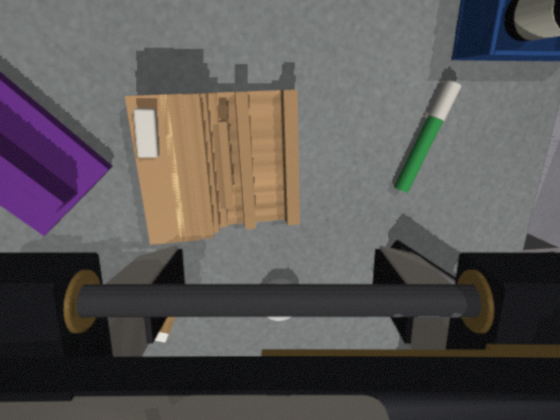

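The stand shows at (126–300, 90–243): fixed deck on the left with the eraser at (147,133), edging around columns 200–230, far bearer at 285–300. I'll take a zoomed crop for its edges.

```bash
python3 - <<'E'
from h import *
import pickle
np.set_printoptions(precision=4,suppress=True)
p=pickle.load(open('w2.pkl','rb'))
c=p['pixels'][85:250,115:315,::-1]; cv2.imwrite('pics/crop2.png',cv2.resize(c,None,fx=3.6,fy=3.6,interpolation=cv2.INTER_CUBIC))
for n,a,b,z in (('deckback',(127,97),(150,243),.048),('bearfar',(297,91),(300,224),.03),('bearnear',(283,91),(287,225),.03)):
    A,B=atz(p,a,z),atz(p,b,z); print(n,A[:2],B[:2],np.linalg.norm(A-B),(A+B)[:2]/2,np.arctan2(*(A-B)[[1,0]])-np.pi/2)
E
```

```text
deckback [0.4559 0.2513] [0.4597 0.1104] 0.14100499803360078 [0.4578 0.1809] 0.027363875896381673
bearfar [0.6134 0.2571] [0.6196 0.1148] 0.14241720487032528 [0.6165 0.1859] 0.04416725145012146
bearnear [0.5992 0.257 ] [0.6047 0.1145] 0.14267380814044897 [0.6019 0.1858] 0.03866264370513339
```

View pics/crop2.png

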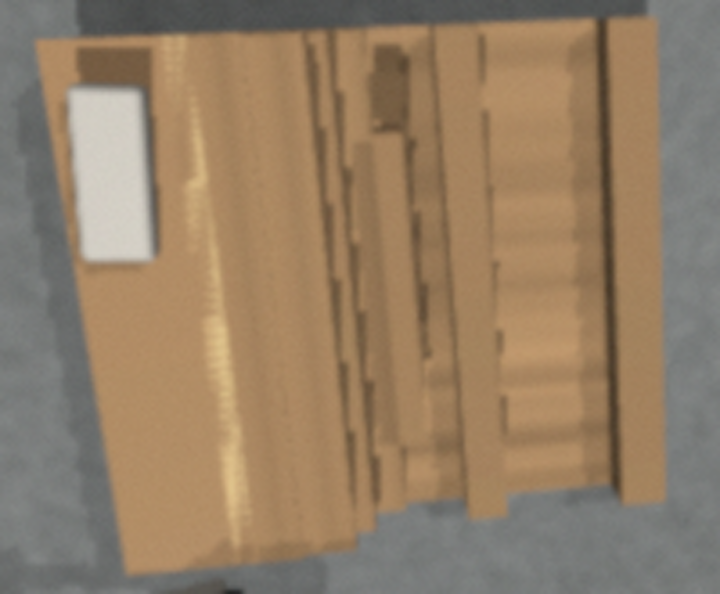

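```bash
python3 - <<'E'
from h import *
import pickle
np.set_printoptions(precision=4,suppress=True)
p=pickle.load(open('w2.pkl','rb'))
px=lambda u,v:(115+u/3.6,85+v/3.6)
A,B=atz(p,px(375,135),.0342),atz(p,px(399,443),.0342)
print('ridge inner',A,B,np.linalg.norm(A-B),np.arctan2(*(A-B)[[1,0]])-np.pi/2)
m=(A+B)[:2]/2; u=np.array([np.cos(.036),np.sin(.036)]); g=np.array([.5098,.1822]); print('ridge mid - nominal along x',(m-g)@u-.023)
plan((.5595,-.217,.10),.54)
E
```

```text
ridge inner [0.5351 0.2277 0.0342] [0.5375 0.1393 0.0342] 0.0883989026891325 0.02763650863910394
ridge mid - nominal along x 0.0035361967314190557
tilt vec [ 0.1565 -0.0577] y bearing 0.0033 pos [0.5566 0.1768 0.2584] t 8.175 F [ 0.5 -0.8 -0.1]
shift [-0.384  -0.0232  0.1794] rows 8 each [-0.048  -0.0029  0.0224]
turn -0.5345 rows 3 each -0.1782
```

Request:
carry_out(
  commands=[
    [[-0.048, -0.0029, 0.0224], 0, 0.5],
    [[-0.048, -0.0029, 0.0224], 0, 0.5],
    [[-0.048, -0.0029, 0.0224], 0, 0.5],
    [[-0.048, -0.0029, 0.0224], 0, 0.5],
    [[-0.048, -0.0029, 0.0224], 0, 0.5],
    [[-0.048, -0.0029, 0.0224], 0, 0.5],
    [[-0.048, -0.0029, 0.0224], 0, 0.5],
    [[-0.048, -0.0029, 0.0224], 0, 0.5],
    [[0, 0, 0], -0.178, 0.5],
    [[0, 0, 0], -0.178, 0.5],
    [[0, 0, 0], -0.178, 0.5],
    [[0, 0, 0], 0, 0.5],
  ],
)

```text
time: 9.68
tool_pos: [0.5587, -0.2171, 0.0996]
tool_rot: [3.036, 0.129, 2.094]
contact_force: [-0.5, 0.4, 0.6]
opening: 0.0459
grip_force: 0.0
```

```bash
python3 - <<'E'
from h import *
np.set_printoptions(precision=4,suppress=True)
p=cam("wrist"); save(p,'w3.png')
for k,z in dict(rail=.036).items():
    for r in robot.tip_of(p,k)[:2]: print(k,np.array(r['at']),round(r['p'],2),atz(p,r['at'],z)[:2])
plan((.5595,-.217,.045),.54)
E
```

```text
rail [267.7 223.4] 0.59 [ 0.5589 -0.2174]
tilt vec [ 0.1555 -0.0579] y bearing 0.5349 pos [ 0.5587 -0.217   0.0996] t 9.775 F [-0.2  0.6  0.8]
shift [ 0.0066 -0.005   0.054 ] rows 1 each [ 0.0066 -0.005   0.054 ]
turn -0.0050 rows 1 each -0.0050
```

View pics/w3.png

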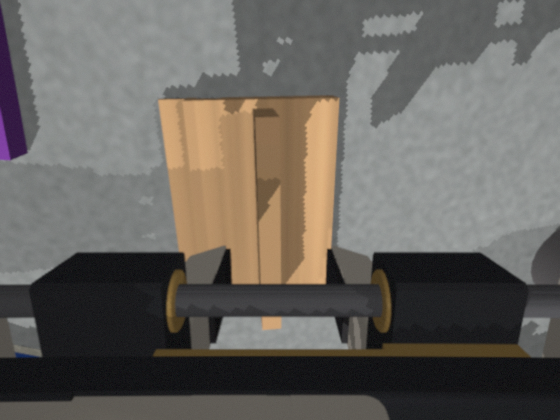

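The rail sits centred between the fingers (rail top from (266,110) to (271,329)), so I'll descend and grip.

Request:
carry_out(
  commands=[
    [[0.0022, -0.0017, 0.018], 0, 0.5],
    [[0.0022, -0.0017, 0.018], 0, 0.5],
    [[0.0022, -0.0017, 0.018], -0.005, 0.5],
    [[0, 0, 0], 0, 0.3],
    [[0, 0, 0], 0, 0.0],
    [[0, 0, 0], 0, 0.0],
    [[0, 0, 0], 0, 0.0],
    [[0, 0, 0], 0, 0.0],
  ],
  newtons=30,
)

```text
time: 10.78
tool_pos: [0.5593, -0.2174, 0.046]
tool_rot: [3.037, 0.131, 2.1]
contact_force: [-3.4, -0.2, 6.2]
opening: 0.0134
grip_force: 29.8
```

```bash
python3 - <<'E'
from h import *
s=robot.observe(); print(s['opening'],s['grip_force'])
np.save('Rgrasp.npy',Rt()); np.save('pgrasp.npy',s['tool_pos'])
plan((.5595,-.217,.2),.54)
E
```

```text
0.013375385552763507 29.750912399031222
tilt vec [ 0.1558 -0.0589] y bearing 0.5434 pos [ 0.5593 -0.2174  0.046 ] t 10.775 F [-3.4 -0.2  6.2]
shift [-0.0198  0.0163 -0.1518] rows 3 each [-0.0066  0.0054 -0.0506]
turn 0.0035 rows 1 each 0.0035
```

Request:
carry_out(
  commands=[
    [[-0.002, 0.0016, -0.015], 0, 0],
    [[-0.004, 0.0032, -0.03], 0, 0],
    [[-0.0066, 0.0054, -0.0506], 0, 0],
    [[-0.0066, 0.0054, -0.0506], 0, 0],
    [[-0.0066, 0.0054, -0.0506], 0, 0],
    [[0, 0, 0], 0, 0],
  ],
)

```text
time: 11.52
tool_pos: [0.5613, -0.2176, 0.2501]
tool_rot: [3.031, 0.138, 2.099]
contact_force: [0.3, 0.3, -3.9]
opening: 0.0116
grip_force: 30.0
```

```bash
cat >> h.py <<'E'
def rel():
    """board axes in tool (columns), from the grasp: board x = tool y, board y level at grasp"""
    M=np.load('Rgrasp.npy'); x=np.array([0,1.,0]); w=np.array([0,0,1.])
    yb=np.cross(w,M[:,1]); yb=M.T@yb; yb[1]=0; yb/=np.linalg.norm(yb); return np.c_[x,yb,np.cross(x,yb)]
def board():
    B=Rt()@rel(); print('board: tilt x-up %.4f  end-up(y) %.4f  yaw %.4f'%(np.arcsin(B[2,0]),np.arcsin(B[2,1]),np.arctan2(-B[0,1],B[1,1])))
    return B
E
python3 - <<'E'
from h import *
s=robot.observe(); print(s['opening'],s['grip_force'],rel())
board(); plan((.70,-.30,.28))
cam("wrist"); p=cam("side"); save(p,'s2.png'); print(robot.tip_of(p,'tongue')[:3],robot.find_in(p,'board')[:3])
E
```

```text
0.011558852655669947 29.961878657341003 [[ 0.          0.99139101 -0.13093458]
 [ 1.          0.          0.        ]
 [ 0.         -0.13093458 -0.99139101]]
board: tilt x-up 0.1093  end-up(y) -0.0073  yaw 0.5431
tilt vec [ 0.164  -0.0624] y bearing 0.5439 pos [ 0.5613 -0.2176  0.2501] t 11.525 F [ 0.3  0.3 -3.9]
shift [-0.1439  0.0788 -0.0015] rows 3 each [-0.048   0.0263 -0.0005]
[{'at': [352.7, 216.9], 'p': 0.92}, {'at': [259.2, 363.2], 'p': 0.92}, {'at': [246.8, 306.3], 'p': 0.89}] [{'at': [222.0, 197.8], 'p': 0.97}, {'at': [266.9, 297.2], 'p': 0.96}, {'at': [273.4, 385.2], 'p': 0.93}]
```

```bash
python3 - <<'E'
from h import *
plan((.735,-.32,.28))
print('outward unit in tool',np.round(Rt().T@[.917,-.398,0],4))
E
```

```text
tilt vec [ 0.1519 -0.0558] y bearing 0.5426 pos [ 0.5586 -0.2163  0.2425] t 11.725 F [-0.5 -0.7 -3.3]
shift [-0.1819  0.1009 -0.0044] rows 4 each [-0.0455  0.0252 -0.0011]
outward unit in tool [-0.8003  0.5768  0.1615]
```

Request:
carry_out(
  commands=[
    [[-0.0455, 0.0252, -0.0011], 0, 0],
    [[-0.0455, 0.0252, -0.0011], 0, 0],
    [[-0.0455, 0.0252, -0.0011], 0, 0],
    [[-0.0455, 0.0252, -0.0011], 0, 0],
    [[-0.024, 0.0173, 0.0048], 0, 0],
    [[-0.024, 0.0173, 0.0048], 0, 0],
    [[-0.024, 0.0173, 0.0048], 0, 0],
    [[0, 0, 0], 0, 0],
  ],
)

```text
time: 12.72
tool_pos: [0.7986, -0.348, 0.268]
tool_rot: [3.034, 0.13, 2.1]
contact_force: [0.3, 0.3, -4.2]
opening: 0.0118
grip_force: 30.0
```

```bash
python3 - <<'E'
from h import *
plan((.735,-.32,.28)); print(np.round(robot.observe()['qpos'],3)); board()
print('outward unit in tool',np.round(Rt().T@[.917,-.398,0],4))
E
```

```text
tilt vec [ 0.1578 -0.0576] y bearing 0.5429 pos [ 0.7986 -0.348   0.268 ] t 12.725 F [ 0.3  0.3 -4.2]
shift [ 0.0542 -0.0385 -0.0235] rows 2 each [ 0.0271 -0.0192 -0.0117]
[-0.508  1.104  0.042  0.027  1.829 -1.035]
board: tilt x-up 0.1065  end-up(y) 0.0001  yaw 0.5429
outward unit in tool [-0.7995  0.5763  0.1676]
```

Request:
carry_out(
  commands=[
    [[-0.024, 0.0173, 0.005], 0, 0],
    [[-0.024, 0.0173, 0.005], 0, 0],
    [[0, 0, 0], 0, 0],
  ],
)

```text
time: 13.1
tool_pos: [0.816, -0.3553, 0.2609]
tool_rot: [3.005, 0.171, 2.095]
contact_force: [0.5, 0.7, -2.7]
opening: 0.0119
grip_force: 30.0
```

```bash
python3 - <<'E'
from h import *
plan((.735,-.32,.28)); print(np.round(robot.observe()['qpos'],3)); board()
print('outward unit in tool',np.round(Rt().T@[.917,-.398,0],4))
E
```

```text
tilt vec [ 0.2019 -0.0781] y bearing 0.5476 pos [ 0.816  -0.3553  0.2609] t 13.1 F [ 0.5  0.7 -2.7]
shift [ 0.0668 -0.0478 -0.0377] rows 2 each [ 0.0334 -0.0239 -0.0189]
[-0.507  1.118  0.038  0.03   1.769 -1.033]
board: tilt x-up 0.1341  end-up(y) -0.0410  yaw 0.5421
outward unit in tool [-0.7918  0.5705  0.2163]
```

Request:
carry_out(
  commands=[
    [[-0.023, 0.0165, 0.0063], 0, 0],
    [[-0.023, 0.0165, 0.0063], 0, 0],
    [[-0.023, 0.0165, 0.0063], 0, 0],
    [[0, 0, 0], 0, 0],
  ],
)

```text
time: 13.6
tool_pos: [0.8395, -0.3654, 0.2375]
tool_rot: [2.974, 0.213, 2.089]
contact_force: [-0.2, -0.2, -2.0]
opening: 0.0119
grip_force: 30.0
```

```bash
python3 - <<'E'
from h import *
plan((.735,-.32,.28)); print(np.round(robot.observe()['qpos'],4)); board()
print('outward unit in tool',np.round(Rt().T@[.917,-.398,0],4))
E
```

```text
tilt vec [ 0.2481 -0.0981] y bearing 0.5535 pos [ 0.8395 -0.3654  0.2375] t 13.6 F [-0.2 -0.2 -2. ]
shift [ 0.0801 -0.0573 -0.0714] rows 3 each [ 0.0267 -0.0191 -0.0238]
[-0.5053  1.1508  0.038   0.0345  1.6847 -1.0325]
board: tilt x-up 0.1640  end-up(y) -0.0831  yaw 0.5397
outward unit in tool [-0.7817  0.5632  0.2666]
```

Request:
carry_out(
  commands=[
    [[-0.023, 0.0165, 0.0078], 0, 0],
    [[-0.023, 0.0165, 0.0078], 0, 0],
    [[-0.023, 0.0165, 0.0078], 0, 0],
    [[0, 0, 0], 0, 0],
  ],
)

```text
time: 14.1
tool_pos: [0.8622, -0.3752, 0.2177]
tool_rot: [2.939, 0.257, 2.08]
contact_force: [-0.6, 0.3, -3.3]
opening: 0.0119
grip_force: 30.0
```

```bash
python3 - <<'E'
from h import *
plan((.60,-.10,.25)); print(np.round(robot.observe()['qpos'],4)); B=board()
from scipy.optimize import brentq
def yawed(a):
    M=Rt()@R.from_euler('z',a).as_matrix()@rel(); return np.arctan2(-M[0,1],M[1,1]),np.arcsin(M[2,0]),np.arcsin(M[2,1])
a=brentq(lambda a:yawed(a)[0]-.036,-.2,.9); print(a,yawed(a))
E
```

```text
tilt vec [ 0.2971 -0.1197] y bearing 0.5614 pos [ 0.8622 -0.3752  0.2177] t 14.1 F [-0.6  0.3 -3.3]
shift [ 0.3477 -0.0678 -0.1414] rows 7 each [ 0.0497 -0.0097 -0.0202]
[-0.5042  1.1804  0.0379  0.0388  1.5995 -1.0322]
board: tilt x-up 0.1957  end-up(y) -0.1286  yaw 0.5357
0.5194049157361722 (np.float64(0.03599999999999892), np.float64(0.2996251550316206), np.float64(0.0006991849585322123))
```

Board tilt after the turn should come to 17.2°, with the ends level. I'll come back from the limit and turn.

Request:
carry_out(
  commands=[
    [[0.0497, -0.0097, -0.0202], 0, 0],
    [[0.0497, -0.0097, -0.0202], 0, 0],
    [[0.0497, -0.0097, -0.0202], 0, 0],
    [[0.0497, -0.0097, -0.0202], 0, 0],
    [[0.0497, -0.0097, -0.0202], 0, 0],
    [[0.0497, -0.0097, -0.0202], 0, 0],
    [[0.0497, -0.0097, -0.0202], 0, 0],
    [[0, 0, 0], 0.173, 0],
    [[0, 0, 0], 0.173, 0],
    [[0, 0, 0], 0.173, 0],
    [[0, 0, 0], 0, 0],
  ],
)

```text
time: 15.48
tool_pos: [0.6331, -0.1299, 0.2519]
tool_rot: [2.836, 0.126, 1.569]
contact_force: [-0.4, -0.2, -2.8]
opening: 0.0116
grip_force: 30.0
```

```bash
cat >> h.py <<'E'
G=np.array([.5103,.1828,.033]); YS=.036
S=np.array([[np.cos(YS),-np.sin(YS),0],[np.sin(YS),np.cos(YS),0],[0,0,1]])
def rail_in_tool():
    M=np.load('Rgrasp.npy'); d=M.T@(np.array([.5595,-.217,.036])-np.load('pgrasp.npy')); d[1]=0; return d
def tongue():
    """tongue point in nominal groove frame, by kinematics (+ correction corr.npy if present)"""
    s=robot.observe(); B=Rt()@rel(); r=np.array(s['tool_pos'])+Rt()@rail_in_tool(); t=r+B@[-.06,0,-.032]
    import os
    return S.T@(t-G)+(np.load('corr.npy') if os.path.exists('corr.npy') else 0), r
def go(goal):
    """tool shift to bring the tongue to goal (groove frame)"""
    t,_=tongue(); d=Rt().T@(S@(np.array(goal)-t)); print('tongue at(mm)',np.round(t*1e3,1),'-> tool shift',np.round(d,4)); s=robot.observe(); print('F groove axes',np.round(S.T@s['contact_force'],1),'t',s['time'],'open',round(s['opening'],4))
E
python3 - <<'E'
from h import *
np.set_printoptions(precision=4,suppress=True)
board(); print(rail_in_tool()); go((.05,0,.05)); t,r=tongue(); print('rail kin',r,'tongue kin',G+S@t)
obs={'rail':[], 'tongue':[]}
X={'rail':r,'tongue':G+S@t}
for n in('scene','side'):
    p=cam(n)
    for k in obs:
        e=proj(p,X[k])
        c=sorted(robot.tip_of(p,k),key=lambda q:np.hypot(*(np.array(q['at'])-e)))
        if c: print(n,k,'exp',e,'got',c[0]['at'],c[0]['p']); obs[k].append((p,c[0]['at']))
for k in obs: print(k,tri(obs[k]))
E
```

```text
board: tilt x-up 0.3026  end-up(y) -0.0009  yaw 0.0374
[0.0016 0.     0.0099]
tongue at(mm) [  66.8 -316.8  160.9] -> tool shift [ 0.3273 -0.0485  0.0584]
F groove axes [-0.5 -0.2 -2.8] t 15.475 open 0.0116
rail kin [ 0.6361 -0.1295  0.2423] tongue kin [ 0.5884 -0.1313  0.1939]
scene rail exp [228.0474 189.2979] got [227.9, 191.5] 0.8
scene tongue exp [222.3872 198.1321] got [297.4, 183.8] 0.66
side rail exp [377.3977 162.637 ] got [379.4, 162.6] 0.55
side tongue exp [357.0612 185.1925] got [358.2, 185.2] 0.66
rail [ 0.641  -0.1308  0.2415]
tongue [ 0.626  -0.0185  0.1742]
```

```bash
python3 - <<'E'
from h import *
go((.04,0,.04)); plan((.64,.17,.25))
E
```

```text
tongue at(mm) [  66.6 -316.8  160.1] -> tool shift [ 0.3282 -0.0606  0.0643]
F groove axes [ 1.3  0.1 -2.7] t 15.775 open 0.0117
tilt vec [ 0.299  -0.1204] y bearing 0.0373 pos [ 0.633 -0.13   0.251] t 15.775 F [ 1.3  0.2 -2.7]
shift [ 0.2977  0.017  -0.0331] rows 6 each [ 0.0496  0.0028 -0.0055]
```

Request:
carry_out(
  commands=[
    [[0.0496, 0.0028, -0.0055], 0, 0],
    [[0.0496, 0.0028, -0.0055], 0, 0],
    [[0.0496, 0.0028, -0.0055], 0, 0],
    [[0.0496, 0.0028, -0.0055], 0, 0],
    [[0.0496, 0.0028, -0.0055], 0, 0],
    [[0.0496, 0.0028, -0.0055], 0, 0],
    [[0.0102, -0.0259, 0.0325], 0, 0],
    [[0.0102, -0.0259, 0.0325], 0, 0],
    [[0.0102, -0.0259, 0.0325], 0, 0],
    [[0, 0, 0], 0, 0],
    [[0, 0, 0], 0, 0],
  ],
)

```text
time: 17.15
tool_pos: [0.5972, 0.1861, 0.1328]
tool_rot: [2.834, 0.125, 1.568]
contact_force: [0.7, 0.0, -2.3]
opening: 0.0118
grip_force: 30.0
```

```bash
python3 - <<'E'
from h import *
np.set_printoptions(precision=4,suppress=True)
board(); go((.02,0,.015)); t,r=tongue(); X={'rail':r,'tongue':G+S@t}
obs={'rail':[], 'tongue':[],'groove':[],'bearer':[]}; X['groove']=G; X['bearer']=G+S@[.0995,0,-.003]
for n in('scene','side'):
    p=cam(n); save(p,'n_%s.png'%n)
    for k in obs:
        e=proj(p,X[k])
        c=sorted(robot.tip_of(p,k),key=lambda q:np.hypot(*(np.array(q['at'])-e)))
        if c: print(n,k,'exp',e,'got',c[0]['at'],c[0]['p']); obs[k].append((p,c[0]['at']))
a=cv2.imread('pics/n_scene.png')[150:290,240:440]; b=cv2.imread('pics/n_side.png')[100:240,220:420]
cv2.imwrite('pics/near.png',cv2.resize(np.vstack([a,b]),None,fx=2.1,fy=2.1,interpolation=cv2.INTER_CUBIC))
E
```

```text
board: tilt x-up 0.3051  end-up(y) 0.0005  yaw 0.0364
tongue at(mm) [42.3  0.4 41.7] -> tool shift [ 0.002  -0.0293  0.0186]
F groove axes [ 0.7  0.  -2.3] t 17.15 open 0.0118
scene rail exp [362.5851 201.3237] got [363.5, 204.2] 0.57
scene tongue exp [349.3715 207.7389] got [300.4, 182.3] 0.98
scene bearer exp [359.4489 235.9472] got [360.7, 235.2] 0.68
side rail exp [308.5029 148.5946] got [221.1, 190.7] 0.72
side tongue exp [293.1069 166.4258] got [294.3, 165.6] 0.97
side groove exp [279.7018 181.6788] got [277.6, 180.8] 0.84
side bearer exp [310.8619 175.701 ] got [310.1, 179.1] 0.91
```

View pics/near.png

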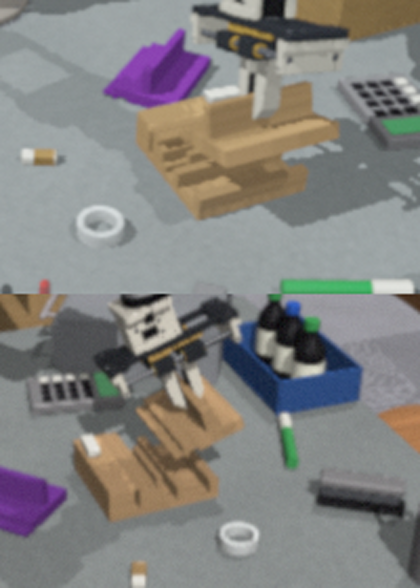

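Request:
carry_out(
  commands=[
    [[0.0007, -0.0098, 0.0062], 0, 0],
    [[0.0007, -0.0098, 0.0062], 0, 0],
    [[0.0007, -0.0098, 0.0062], 0, 0],
    [[0, 0, 0], 0, 0],
  ],
  newtons=20,
)

```text
time: 18.15
tool_pos: [0.5714, 0.1845, 0.1029]
tool_rot: [2.84, 0.126, 1.568]
contact_force: [1.3, -0.4, -3.3]
opening: 0.0121
grip_force: 20.0
```

```bash
python3 - <<'E'
from h import *
board(); go((.015,0,.006)); go((.015,0,-.001))
E
```

```text
board: tilt x-up 0.2988  end-up(y) -0.0007  yaw 0.0362
tongue at(mm) [16.2 -0.3 12.1] -> tool shift [ 0.001  -0.0029  0.0054]
F groove axes [ 1.2 -0.4 -3.3] t 18.15 open 0.0121
tongue at(mm) [16.2 -0.3 12.1] -> tool shift [ 0.0019 -0.005   0.012 ]
F groove axes [ 1.2 -0.4 -3.3] t 18.15 open 0.0121
```

Request:
carry_out(
  commands=[
    [[0.0005, -0.0015, 0.0028], 0, 0],
    [[0.0005, -0.0014, 0.0026], 0, 0],
    [[0, 0, 0], 0, 0],
    [[0, 0, 0], 0, 0],
  ],
)

```text
time: 18.65
tool_pos: [0.5718, 0.1849, 0.0982]
tool_rot: [2.837, 0.125, 1.567]
contact_force: [0.4, -0.3, -2.9]
opening: 0.012
grip_force: 20.0
```

```bash
python3 - <<'E'
from h import *
board(); go((.015,0,.003)); go((.015,0,-.001))
E
```

```text
board: tilt x-up 0.3018  end-up(y) 0.0000  yaw 0.0359
tongue at(mm) [16.8  0.2  7.3] -> tool shift [ 0.0003 -0.003   0.0035]
F groove axes [ 0.4 -0.3 -2.9] t 18.65 open 0.012
tongue at(mm) [16.8  0.2  7.3] -> tool shift [ 0.0008 -0.0041  0.0073]
F groove axes [ 0.4 -0.3 -2.9] t 18.65 open 0.012
```

Request:
carry_out(
  commands=[
    [[0.0002, -0.0015, 0.0017], 0, 0],
    [[0.0002, -0.0015, 0.0018], 0, 0],
    [[0, 0, 0], 0, 0],
    [[0.0001, -0.0003, 0.001], 0, 0],
    [[0, 0, 0], 0, 0],
  ],
)

```text
time: 19.27
tool_pos: [0.5698, 0.1848, 0.0927]
tool_rot: [2.838, 0.125, 1.567]
contact_force: [-0.8, -0.4, -3.4]
opening: 0.012
grip_force: 20.0
```

```bash
python3 - <<'E'
from h import *
board(); go((.015,0,-.001))
E
```

```text
board: tilt x-up 0.3015  end-up(y) -0.0001  yaw 0.0359
tongue at(mm) [14.8  0.1  1.8] -> tool shift [ 0.0003 -0.0006  0.0027]
F groove axes [-0.8 -0.4 -3.4] t 19.275 open 0.012
```

Request:
carry_out(
  commands=[
    [[0.0001, -0.0003, 0.001], 0, 0],
    [[0, 0, 0], 0, 0],
    [[0.0001, -0.0003, 0.001], 0, 0],
    [[0, 0, 0], 0, 0],
  ],
)

```text
time: 19.77
tool_pos: [0.5703, 0.1848, 0.0915]
tool_rot: [2.836, 0.125, 1.567]
contact_force: [-1.1, -0.1, 4.6]
opening: 0.0121
grip_force: 20.0
```

```bash
python3 - <<'E'
from h import *
board(); go((.015,0,-.002))
E
```

```text
board: tilt x-up 0.3029  end-up(y) 0.0001  yaw 0.0360
tongue at(mm) [15.3  0.1  0.5] -> tool shift [ 0.0002 -0.001   0.0023]
F groove axes [-1.1 -0.1  4.6] t 19.775 open 0.0121
```

```bash
python3 -c "
from h import *
print('stand -x mm',np.round(Rt().T@(S@[-.001,0,0]),6),'up mm',np.round(Rt().T@(S@[0,0,.001]),6))"
```

```text
stand -x mm [-3.90e-05 -9.54e-04 -2.96e-04] up mm [-0.000125  0.000298 -0.000946]
```

Request:
carry_out(
  commands=[
    [[-0.0001, 0.0003, -0.0009], 0, 0],
    [[0, 0, 0], 0, 0],
    [[0, -0.0014, -0.0005], 0, 0],
    [[0, -0.0014, -0.0005], 0, 0],
    [[0, -0.0014, -0.0005], 0, 0],
    [[0, 0, 0], 0, 0],
  ],
)

```text
time: 20.52
tool_pos: [0.5652, 0.1848, 0.0917]
tool_rot: [2.838, 0.125, 1.568]
contact_force: [1.6, 0.3, -0.6]
opening: 0.0117
grip_force: 20.0
```

```bash
python3 - <<'E'
from h import *
board(); go((.0,0,.0007))
E
```

```text
board: tilt x-up 0.3011  end-up(y) -0.0001  yaw 0.0359
tongue at(mm) [10.1  0.2  0.8] -> tool shift [-0.0006 -0.0097 -0.0029]
F groove axes [ 1.6  0.2 -0.6] t 20.525 open 0.0117
```

Request:
carry_out(
  commands=[
    [[0, -0.0011, -0.0004], 0, 0],
    [[0, -0.0011, -0.0004], 0, 0],
    [[0, -0.0011, -0.0004], 0, 0],
    [[0, 0, 0], 0, 0],
  ],
)

```text
time: 21.02
tool_pos: [0.5617, 0.1848, 0.0918]
tool_rot: [2.838, 0.126, 1.568]
contact_force: [0.5, -0.3, -3.5]
opening: 0.0119
grip_force: 20.0
```

```bash
python3 - <<'E'
from h import *
board(); go((.0,0,.0007))
E
```

```text
board: tilt x-up 0.3010  end-up(y) -0.0001  yaw 0.0359
tongue at(mm) [6.5 0.4 0.9] -> tool shift [-0.0006 -0.0063 -0.0017]
F groove axes [ 0.5 -0.3 -3.5] t 21.025 open 0.0119
```

Request:
carry_out(
  commands=[
    [[0, -0.001, -0.0003], 0, 0],
    [[0, -0.001, -0.0003], 0, 0],
    [[0, 0, 0], 0, 0],
  ],
)

```text
time: 21.4
tool_pos: [0.5597, 0.1848, 0.092]
tool_rot: [2.838, 0.125, 1.568]
contact_force: [0.1, 0.8, -3.0]
opening: 0.0121
grip_force: 20.0
```

```bash
python3 - <<'E'
from h import *
board(); go((.0,0,.0007))
E
```

```text
board: tilt x-up 0.3015  end-up(y) -0.0001  yaw 0.0359
tongue at(mm) [4.7 0.5 1. ] -> tool shift [-0.0006 -0.0045 -0.001 ]
F groove axes [ 0.2  0.8 -3. ] t 21.4 open 0.0121
```

Request:
carry_out(
  commands=[
    [[0, -0.001, -0.0002], 0, 0],
    [[0, -0.001, -0.0002], 0, 0],
    [[0, 0, 0], 0, 0],
  ],
)

```text
time: 21.78
tool_pos: [0.5585, 0.1849, 0.0921]
tool_rot: [2.836, 0.125, 1.568]
contact_force: [3.7, 0.4, -3.8]
opening: 0.012
grip_force: 20.0
```

Request:
carry_out(
  commands=[
    [[0, -0.001, -0.0002], 0, 0],
    [[0, 0, 0], 0, 0],
  ],
)

```text
time: 22.02
tool_pos: [0.5582, 0.185, 0.0923]
tool_rot: [2.834, 0.125, 1.568]
contact_force: [6.5, 0.1, -4.5]
opening: 0.0122
grip_force: 20.0
```

```bash
python3 - <<'E'
from h import *
board(); go((.0,0,.0007))
E
```

```text
board: tilt x-up 0.3048  end-up(y) 0.0006  yaw 0.0365
tongue at(mm) [3.3 0.7 1.3] -> tool shift [-0.0008 -0.0034 -0.0004]
F groove axes [ 6.5 -0.1 -4.5] t 22.025 open 0.0122
```

Request:
carry_out(
  commands=[
    [[0.0001, -0.0003, 0.0008], 0, 0],
    [[0, 0, 0], 0, 0],
    [[0, 0, 0], 0, 0],
  ],
)

```text
time: 22.4
tool_pos: [0.5584, 0.185, 0.092]
tool_rot: [2.834, 0.125, 1.568]
contact_force: [5.6, -0.5, 0.3]
opening: 0.0121
grip_force: 20.0
```

```bash
python3 - <<'E'
from h import *
board(); go((.0,0,.0007))
E
```

```text
board: tilt x-up 0.3055  end-up(y) 0.0007  yaw 0.0365
tongue at(mm) [3.6 0.8 0.8] -> tool shift [-0.0009 -0.0034 -0.0008]
F groove axes [ 5.5 -0.7  0.3] t 22.4 open 0.0121
```

The tongue is home: on the floor (z ≈ 0) and against the back wall at x ≈ +3.5 mm, which matches the +3.5 mm I saw in the picture. Next I let it down. I'll open the fingers slowly so the rail leans on the +x finger, which keeps the tongue against the wall, then follow it down.

Request:
carry_out(
  commands=[
    [[0, 0, 0], 0, 0.135],
    [[0, 0, 0], 0, 0.14],
    [[0, 0, 0], 0, 0.145],
    [[0, 0, 0], 0, 0.15],
    [[0, 0, 0], 0, 0.16],
    [[0, 0, 0], 0, 0.17],
    [[0, 0, 0], 0, 0.17],
  ],
)

```text
time: 23.28
tool_pos: [0.5569, 0.1849, 0.091]
tool_rot: [2.837, 0.125, 1.568]
contact_force: [5.0, 0.2, 2.2]
opening: 0.0157
grip_force: 2.6
```

```bash
python3 - <<'E'
from h import *
s=robot.observe(); print(s['opening'],s['grip_force']); go((0,0,0))
E
```

```text
0.015655173992942816 2.587153986096382
tongue at(mm) [ 1.9  0.7 -0. ] -> tool shift [-0.0008 -0.0018 -0.0005]
F groove axes [ 5.  -0.   2.2] t 23.275 open 0.0157
```

Request:
carry_out(
  commands=[
    [[0, 0, 0], 0, 0.18],
    [[0, 0, 0], 0, 0.19],
    [[0, 0, 0], 0, 0.2],
    [[0, 0, 0], 0, 0.21],
    [[0, 0, 0], 0, 0.22],
    [[0, 0, 0], 0, 0.23],
    [[0, 0, 0], 0, 0.24],
    [[0, 0, 0], 0, 0.25],
    [[0, 0, 0], 0, 0.25],
  ],
)

```text
time: 24.4
tool_pos: [0.5568, 0.1847, 0.0908]
tool_rot: [2.838, 0.125, 1.567]
contact_force: [2.9, 0.2, -0.5]
opening: 0.023
grip_force: 0.8
```

```bash
python3 - <<'E'
from h import *
s=robot.observe(); print(s['opening'],s['grip_force']); go((0,0,0))
p=cam('side'); save(p,'l1.png'); q=cam('scene')
a=q['pixels'][150:270,270:430,::-1]; b=p['pixels'][110:230,220:380,::-1]
cv2.imwrite('pics/low1.png',cv2.resize(np.hstack([a,b]),None,fx=2.5,fy=2.5,interpolation=cv2.INTER_CUBIC))
E
```

```text
0.022997171584336815 0.8436311061086599
tongue at(mm) [ 1.7  0.5 -0.2] -> tool shift [-0.0006 -0.0016 -0.0006]
F groove axes [ 2.9  0.1 -0.5] t 24.4 open 0.023
```

View pics/low1.png

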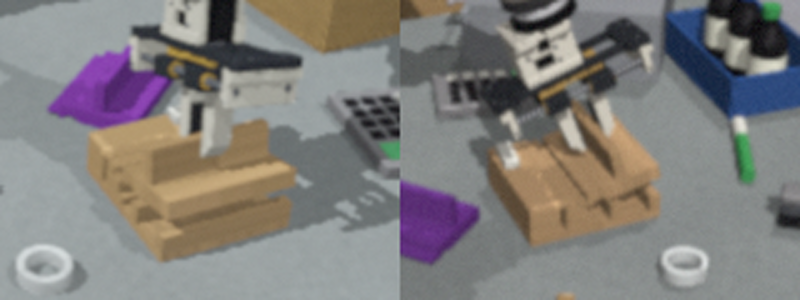

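The board's tongue is under the lip and the board leans on the far finger, free edge partly lowered. I'll follow it down.

Request:
carry_out(
  commands=[
    [[0.0001, 0.0008, 0.0008], 0, 0.25],
    [[0.0001, 0.0008, 0.0008], 0, 0.25],
    [[0.0001, 0.0008, 0.0008], 0, 0.25],
    [[0.0001, 0.0008, 0.0008], 0, 0.25],
    [[0.0001, 0.0008, 0.0008], 0, 0.25],
    [[0, 0, 0], 0, 0.25],
  ],
)

```text
time: 25.25
tool_pos: [0.5619, 0.1849, 0.0881]
tool_rot: [2.837, 0.125, 1.567]
contact_force: [2.3, -0.4, -1.0]
opening: 0.0226
grip_force: 1.0
```

Request:
carry_out(
  commands=[
    [[0.0001, 0.0008, 0.0008], 0, 0.25],
    [[0.0001, 0.0008, 0.0008], 0, 0.25],
    [[0.0001, 0.0008, 0.0008], 0, 0.25],
    [[0, 0, 0], 0, 0.25],
  ],
)

```text
time: 25.75
tool_pos: [0.5647, 0.185, 0.0865]
tool_rot: [2.838, 0.125, 1.567]
contact_force: [1.7, -0.1, 1.2]
opening: 0.0228
grip_force: 0.6
```

```bash
python3 - <<'E'
from h import *
s=robot.observe(); print(s['opening'],s['grip_force']); go((0,0,0))
p=cam('side'); q=cam('scene')
a=q['pixels'][150:270,270:430,::-1]; b=p['pixels'][110:230,220:380,::-1]
cv2.imwrite('pics/low2.png',cv2.resize(np.hstack([a,b]),None,fx=2.5,fy=2.5,interpolation=cv2.INTER_CUBIC))
E
```

```text
0.022827521129888673 0.6044010375626385
tongue at(mm) [ 9.7  0.5 -4.4] -> tool shift [-0.0014 -0.0079 -0.007 ]
F groove axes [ 1.7 -0.2  1.2] t 25.75 open 0.0228
```

Request:
carry_out(
  commands=[
    [[0, 0.001, 0.0003], 0, 0.25],
    [[0, 0.001, 0.0003], 0, 0.25],
    [[0, 0.001, 0.0003], 0, 0.25],
    [[0, 0, 0], 0, 0.25],
  ],
)

```text
time: 26.35
tool_pos: [0.5679, 0.185, 0.0865]
tool_rot: [2.838, 0.126, 1.567]
contact_force: [1.4, -0.3, 0.1]
opening: 0.0227
grip_force: 0.0
```

Request:
carry_out(
  commands=[
    [[0, 0.001, 0.0003], 0, 0.25],
    [[0, 0.001, 0.0003], 0, 0.25],
    [[0, 0.001, 0.0003], 0, 0.25],
    [[0, 0, 0], 0, 0.25],
  ],
)

```text
time: 26.85
tool_pos: [0.5711, 0.185, 0.0866]
tool_rot: [2.838, 0.125, 1.567]
contact_force: [-0.5, -0.3, -0.2]
opening: 0.0231
grip_force: 0.0
```

```bash
python3 - <<'E'
from h import *
s=robot.observe(); print(s['opening'],s['grip_force']); go((0,0,0))
p=cam('side'); q=cam('scene')
a=q['pixels'][150:270,270:430,::-1]; b=p['pixels'][110:230,220:380,::-1]
cv2.imwrite('pics/low3.png',cv2.resize(np.hstack([a,b]),None,fx=2.5,fy=2.5,interpolation=cv2.INTER_CUBIC))
E
```

```text
0.02308623359876973 0.0
tongue at(mm) [16.   0.2 -4.3] -> tool shift [-0.0014 -0.014  -0.0088]
F groove axes [-0.5 -0.3 -0.2] t 26.85 open 0.0231
```

View pics/low3.png

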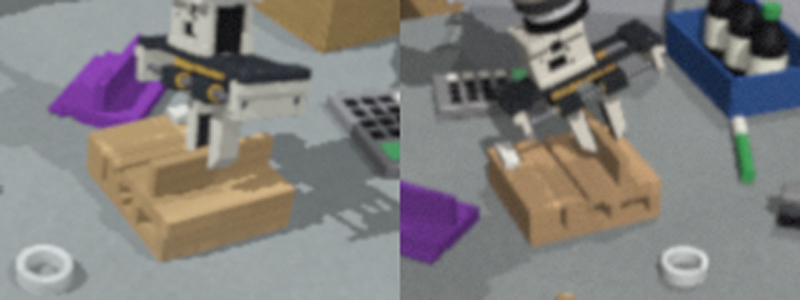

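The board lies flat with the forces at zero. I'll open the fingers and withdraw.

Request:
carry_out(
  commands=[
    [[0, 0, 0], 0, 0.35],
    [[0, 0, 0], 0, 0.45],
    [[0, 0, 0], 0, 0.5],
    [[-0.0012, 0.003, -0.0095], 0, 0.5],
    [[-0.0025, 0.006, -0.019], 0, 0.5],
    [[-0.005, 0.012, -0.038], 0, 0.5],
    [[-0.005, 0.012, -0.038], 0, 0.5],
    [[-0.005, 0.012, -0.038], 0, 0.5],
    [[0, 0, 0], 0, 0.5],
  ],
)

```text
time: 28.08
tool_pos: [0.573, 0.1857, 0.2421]
tool_rot: [2.829, 0.123, 1.567]
contact_force: [-0.5, -0.1, -0.2]
opening: 0.046
grip_force: 0.0
```

```bash
python3 - <<'E'
from h import *
np.set_printoptions(precision=4,suppress=True)
p=cam("wrist"); save(p,'fin.png'); c=cam('side')
exp={'rail':G+S@[.0635,0,.033],'tongue':G+S@[.0035,0,.001],'board':G+S@[.0635,0,-.003]}
for n,q in(('wrist',p),('side',c),('scene',cam('scene'))):
    for k,X in exp.items():
        e=proj(q,X); r=sorted(robot.tip_of(q,k),key=lambda t:np.hypot(*(np.array(t['at'])-e)))
        if r: print(n,k,'exp',e,'got',r[0]['at'],round(r[0]['p'],2),'groove-frame mm',1e3*(S.T@(atz(q,r[0]['at'],X[2])-G)))
cv2.imwrite('pics/fin2.png',cv2.resize(p['pixels'][60:330,100:420,::-1],None,fx=2.2,fy=2.2,interpolation=cv2.INTER_CUBIC))
E
```

```text
wrist rail exp [218.1655 173.6395] got [214.1, 171.4] 0.58 groove-frame mm [60.1203  2.3388 33.    ]
wrist tongue exp [146.3436 169.7804] got [144.1, 169.9] 0.87 groove-frame mm [1.5961 0.056  1.    ]
wrist board exp [212.3237 163.3514] got [208.6, 161.1] 0.71 groove-frame mm [60.1301  2.4975 -3.    ]
side rail exp [299.8769 167.6502] got [297.3, 167.4] 0.56 groove-frame mm [57.1191  4.1674 33.    ]
side tongue exp [280.8175 181.1424] got [283.0, 179.6] 0.93 groove-frame mm [12.469   5.4063  1.    ]
side board exp [299.7503 178.1387] got [301.6, 176.3] 0.7 groove-frame mm [72.6435  7.3736 -3.    ]
scene rail exp [353.362  215.4482] got [354.2, 212.8] 0.57 groove-frame mm [54.7686  7.6503 33.    ]
scene tongue exp [339.6017 212.7788] got [294.7, 181.0] 0.61 groove-frame mm [-181.364   -41.9482    1.    ]
scene board exp [351.6133 227.365 ] got [352.9, 230.5] 0.69 groove-frame mm [75.4628 -3.5762 -3.    ]
```

View pics/fin2.png

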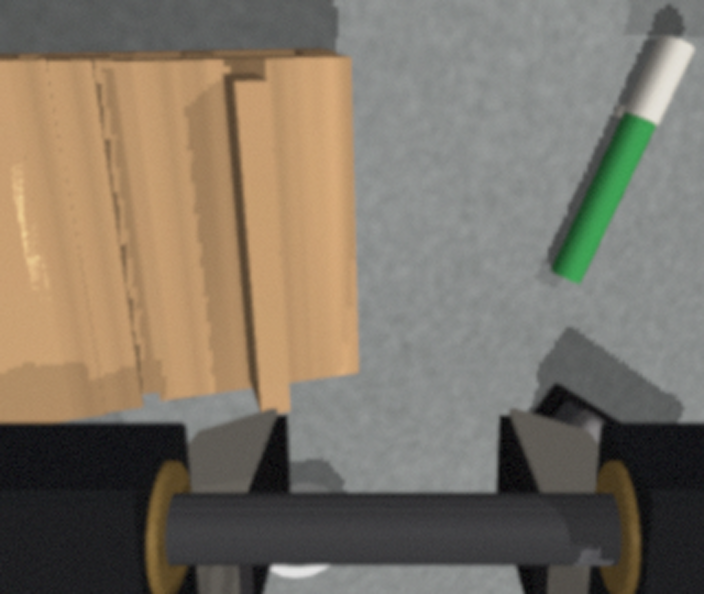

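The deck and board look flush with an even, narrow seam, from (100,60) to (140,400) in the crop, and the ends are in line. I'll check quickly that the heel isn't hung up on the ridge.

```bash
python3 - <<'E'
from h import *
np.set_printoptions(precision=1,suppress=True)
p=cam('wrist'); px=lambda u,v:(100+u/2.2,60+v/2.2)
L={'far edge (108.5)':((351,57),(358,373),.048),'slab near edge (18.5)':((107,60),(148,398),.048),'rail top centre (63.5)':((251,78),(276,410),.084),'lip front(11.5)':((98,60),(138,400),.047)}
for k,(a,b,z) in L.items():
    A,B=[1e3*(S.T@(atz(p,px(*c),z)-G)) for c in(a,b)]; print(k,A,B,'len',np.linalg.norm(A-B),'yaw err %.3f'%-((A-B)[0]/(A-B)[1]))
e=lambda X:(np.array(proj(p,G+S@np.array(X)))-[100,60])*2.2
for n,o,tl in(('locked',.0035,0),('hung',.0055,-.056)):
    c,s=np.cos(tl),np.sin(tl); Q=lambda x,y,z:e([o+c*x-s*z,y,(.001 if tl==0 else .005)+s*x+c*z])
    for y in(.07,-.07): print(n,y,'slab far',Q(.105,y,.014),'slab near',Q(.015,y,.014),'rail top',Q(.06,y*.93,.05))
E
```

```text
far edge (108.5) [102.6  70.   15. ] [102.8 -67.5  15. ] len 137.52939599731513 yaw err 0.002
slab near edge (18.5) [12.3 70.5 15. ] [ 10.1 -65.9  15. ] len 136.34699437554306 yaw err -0.016
rail top centre (63.5) [58.4 66.2 51. ] [ 59.2 -61.   51. ] len 127.17350812376333 yaw err 0.007
lip front(11.5) [ 9.2 70.4 14. ] [  5.9 -66.7  14. ] len 137.15975045044812 yaw err -0.024
locked 0.07 slab far [365.5  56.7] slab near [125.3  61.1] rail top [266.3  80.9]
locked -0.07 slab far [369.9 376.2] slab near [169.5 403.7] rail top [287.1 417.4]
hung 0.07 slab far [370.6  56.2] slab near [133.4  61.5] rail top [280.4  80.7]
hung -0.07 slab far [374.1 373.7] slab near [176.5 406.1] rail top [298.8 416.4]
```

```bash
python3 -c "
from cell import robot
print(robot.hand_in())"
```

```text
the job is handed in; nothing more can be done
None
```

I've handed the job in at about 28 s: the board's tongue is home in the groove, it lies flat on the bearers with its ends in line, and it is released. The pass/fail verdict was not returned, and in the last wrist image the board measured about 3–6 mm further in than I expected, still within the allowed range. The commands have no tilt, so I tilted the board by pushing the arm past its reach limit, where joint 3 read 0.038 rad against its 0.04 rad limit.

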